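# Gauge the dose depth of the narrow dosing block

## Robot

A 6-joint arm with a two-finger parallel gripper is mounted at the origin on a cart in front of the work surface, level with it; the furniture and walls round the work are solid. World frame = base frame: x ahead of the robot, y to its left, z up, the work surface at z = 0. Lengths are in m, angles in rad, forces in N, time in s.
With the tool pointing down it reaches from about 0.275 to 0.75 m from the base axis. Payload 10.2 kg.
Tool frame: the origin (TCP) lies midway between the tips of the shut fingers; the grasp point (between the pads) lies 19 mm behind it (env.hold_point_z is the distance from the TCP to the grasp point, in m); x points along the fingers, z is the direction in which the jaws open and shut, and the axes are right-handed (so a half turn about x gives the same grasp; the last joint's range is limited). The gripper opens to 85 mm and grips with 20 to 120 N. Pads are 22 mm wide; open, the fingers measure 114 mm over their backs; the gripper's body (76 mm by 85 mm) begins 54 mm behind the grasp point. The pads swing forward as they close: fully open they stand 13 mm farther back than shut.
Start: joints at [1.086, 0.313, 1.498, -0, 1.331, -0.223], TCP at [0.136, 0.507, 0.231] pointing down, gripper open.
Joint ranges: [-2.94, 2.94], [-0.97, 2.17], [0.19, 2.56], [-1.23, 4.37], [0.02, 3.11], [-2.88, 2.88]. Speed limits (rad/s): [2.39, 2.39, 3.01, 3.14, 3.14, 3.14].

## Interface

Orientations are given as a unit quaternion [x, y, z, w].
In Python, from bench import env, kinematics, monitor, eyes, job gives the robot as it stands. The module is installed in compiled form; this text tells all that it offers. Calls block until the motion is done:
- env.reach(position, orientation): joint-space move of the TCP to a pose.
- env.movel(position, velocity=0.15, frame=None, guard=None): straight line of the TCP; frame=None keeps the orientation; velocity is the mean speed in m/s. With guard (N) it stops when the force on the tool has changed by that much, and returns True; else False.
- env.set_joints(angles): joint-space move.
- env.release() and env.close_gripper(effort=None): open the fingers fully, or close them until they stop; effort is the grip in N (None keeps the last).
- env.hold(seconds).
- kinematics.ik(position, orientation): joint angles nearest the present ones, or None.
- monitor.sense(): the state.
- eyes.grab_frame(name): name is "side" or "top"; returns a dict with "frame" (400x640x3 uint8, red, green, blue), "mtx" (3x3 intrinsics, pixels), "view" (4x4, takes a point from world to camera coordinates). Camera axes: x right, y down, z forward; pixel columns grow to the right and rows downward; lengths in m; the calibration is good to about 2 mm. A picture is of the moment at which its call begins. There is no depth.
A pose or a line that the arm cannot do raises env.MotionError and nothing moves.
- job.hand_in(): hands the job in, once; it reports no verdict.
The state is a dict: "clock": time; "joints": joint angles; "qvel": joint speeds; "joint_efforts": joint torques, N m; "position": TCP position; "ee_rot": TCP orientation; "contact_force": force on the tool from outside, world axes, zero at the start; "ft_torque": the same for the moment, N m; "finger_gap": opening from 0.0 (shut) to 1.0 (fully open).
Only numpy, scipy, OpenCV 4.12 (cv2) and the standard library are available. Lean on these libraries where they do the work, as an engineer would, in place of code of your own. Each camera call takes 0.05 s, during which the arm holds its last target. There are 200 camera calls.

## Task

Gauge how deep the narrow-bored dosing block is set: with the depth gauge on the granite plate, push its rod down onto the plate and press the zero key; then set the gauge down gently on the narrow-bored block, base flat and centred on the bore, push the rod down until you feel it bottom out and hold it there lightly for a second without forcing it. Let go, press the hold key, and leave the gauge standing there with the rod on the bottom. Press each key only at its turn, and leave the wide-bored block and the things lying about alone.

Things in the scene. Friction and masses are not known exactly. Their poses are not given: they have to be found in the camera images.
- gauge: Depth gauge, loose, about 0.7 kg with its rod. Steel base 70 x 120 x 14 mm (x by y); round guide sleeve, 31 mm diameter, up to 50 mm above the underside at the middle; grey sender housing at y = -40 mm, up to 40 mm high. Origin: centre of the base's underside, on the rod's axis; z up. It stands on the granite plate at first.
- gauge_rod: The gauge's upright rod, 10 mm diameter, slides through the base, cannot turn. Origin: centre of its flat lower tip; in the gauge's frame z is 0 with the tip flush with the base's underside, negative standing out below (to -48 mm), positive drawn up (to +25 mm, the upper stop). At first 8 to 22 mm up. Friction of about 3 N holds it where it is left.
- gauge_grip (a point): Centre of the black grip on the rod, 128 mm above the tip: rounded block, 26 mm along the gauge's x, 30 mm along its y (pinch over these ribbed faces), 30 mm high. A spring in it limits the push: the grip sinks on the rod from 4 N, 1 N per mm, to a hard end at 8 mm. Lifted by the grip, the base (4.5 to 6 N) slides down to the upper stop and hangs from it.
- plate: Granite zero plate, dark, 120 x 170 mm, fixed; its flat top is 26 mm above the origin, which lies at the centre of its underside on the table.
- narrow_block: Dosing block with the narrow bore, metal, 90 x 130 mm (x by y), flat top 70 mm above the table, on a flange 100 x 174 x 8 mm; a black hand knob stands out 22 mm from its front (-x) face, 34 mm up. Fixed. Origin: centre of its underside. It looks like the wide block except for the bore.
- narrow_block_mouth (a point): Centre of the mouth of the narrow bore, in the block's flat top, at its middle. Round, 20 mm diameter, vertical, blind: its floor is the flat white top of a plunger set 20 to 44 mm deep; how deep is not known beforehand. The plunger feels rigid; more than 25 N from the rod would spoil its setting.
- wide_block: Dosing block with the wide bore (40 mm diameter), outside the same as the narrow block; not to be used. Fixed. Origin: centre of its underside.
- readout: Bench readout, grey box 100 x 150 mm (x by y), fixed: display on a slope at the far side (up to 57 mm high), two equal round white keys on the near side. Origin: centre of its underside.
- zero_key_top (a point): Centre of the top of the zero key: the left one (toward the readout's +y), 28 mm diameter, pressed straight down.
- hold_key_top (a point): Centre of the top of the hold key: the right one (toward the readout's -y), 72 mm from the zero key, 28 mm diameter, pressed straight down.
- zero_key (a joint): Travel of the zero key, m: 0 up, 0.006 fully down (takes 5 N); counts as pressed from 0.0035; springs back.
- hold_key (a joint): Travel of the hold key, m: as the zero key.
- timer: White pocket timer, 70 x 66 x 21 mm, loose bystander; origin at the centre of its underside.
- pen: Marker pen, 135 mm long, 17 mm thick, loose bystander; origin at the centre of its underside.
- sachet_a: Flat orange sachet, 150 x 98 x 11 mm, loose bystander; origin at the centre of its underside.

How it is judged:
By the outcome, as a careful person would: the job done as asked, in the order asked, and still so for the second after the job is handed in, with the robot touching nothing.
It also fails if it takes over 72 s, if anything falls off the work surface, if the arm or the gripper's body presses on something with over 40 N, if the wrist force passes 120 N, or if a joint passes its speed limit or range.

## Working session

There is one attempt and no reset: what is moved stays moved. The work goes in short steps, each a Python script; the robot and the scene stay as the last script left them, time stands still between calls to the robot, and variables do not carry over. Pictures are saved under pics/ and viewed, about 8 in all and at most 12, crops included, and the job is handed in when it is done.

```bash
mkdir -p pics; python3 - <<'E'
from bench import env, kinematics, monitor, eyes, job
import cv2, numpy as np, pickle
s=monitor.sense(); print(s["clock"],s["position"],s["ee_rot"],s["finger_gap"],env.hold_point_z)
for n in("top","side"):
    f=eyes.grab_frame(n); cv2.imwrite(f"pics/{n}0.png",f["frame"][:,:,::-1]); pickle.dump(f,open(f"pics/{n}0.pkl","wb"))
    print(n,f["mtx"].round(1).tolist(),f["view"].round(3).tolist())
E
```

```text
0.0 [0.13578405 0.50687264 0.23069749] [-0.43064156  0.5614267   0.43025415  0.56056157] 1.0005263388040557 0.0187
top [[423.0, 0.0, 316.7], [0.0, 423.0, 189.5], [0.0, 0.0, 1.0]] [[-0.127, -0.992, -0.004, 0.104], [-0.97, 0.125, -0.209, 0.497], [0.208, -0.023, -0.978, 1.058], [0.0, 0.0, 0.0, 1.0]]
side [[412.8, 0.0, 323.5], [0.0, 412.8, 197.9], [0.0, 0.0, 1.0]] [[0.883, -0.469, 0.006, -0.423], [-0.27, -0.519, -0.811, 0.266], [0.383, 0.715, -0.585, 0.918], [0.0, 0.0, 0.0, 1.0]]
```

View pics/top0.png

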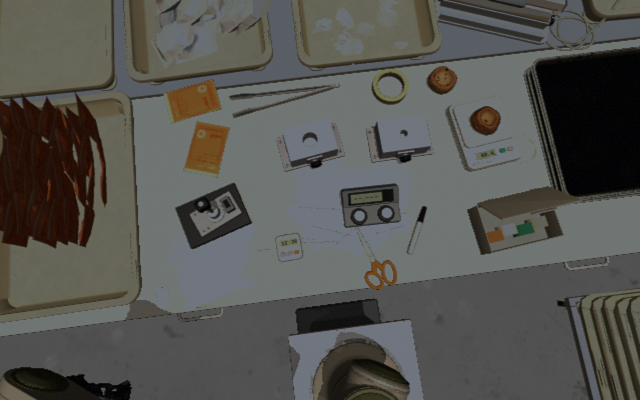

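View pics/side0.png

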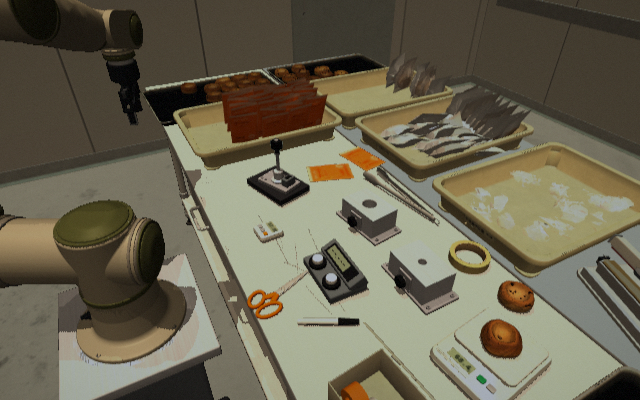

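The top view shows the gauge at about (212,213), the wide block at (309,137), the narrow block at (403,132) and the readout keys at (358,215) and (385,213). I'll enlarge these.

```bash
python3 - <<'E'
import cv2
t=cv2.imread("pics/top0.png"); s=cv2.imread("pics/side0.png")
def c(im,x,y,w,h,k): 
    return cv2.convertScaleAbs(cv2.resize(im[y:y+h,x:x+w],None,fx=k,fy=k,interpolation=cv2.INTER_CUBIC),alpha=1.7)
cv2.imwrite("pics/c1.png",cv2.hconcat([c(t,170,175,90,80,4.4444)[:355],c(t,335,110,100,125,4)[:355,:400]]) if 0 else c(t,170,175,90,80,7))
cv2.imwrite("pics/c2.png",c(t,335,110,100,122,4.9))
cv2.imwrite("pics/c3.png",c(s,240,130,220,180,3.3))
E
```

```text
(no output)
```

View pics/c1.png

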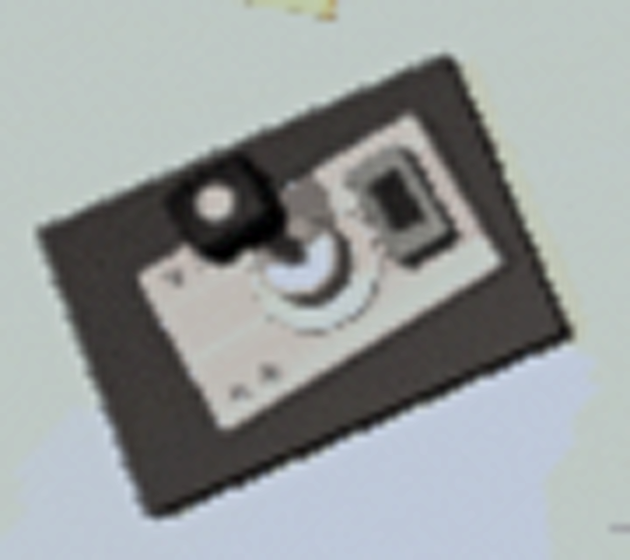

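View pics/c2.png

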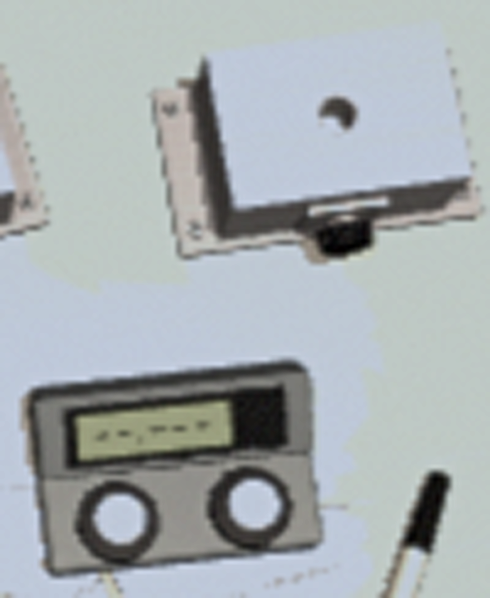

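View pics/c3.png

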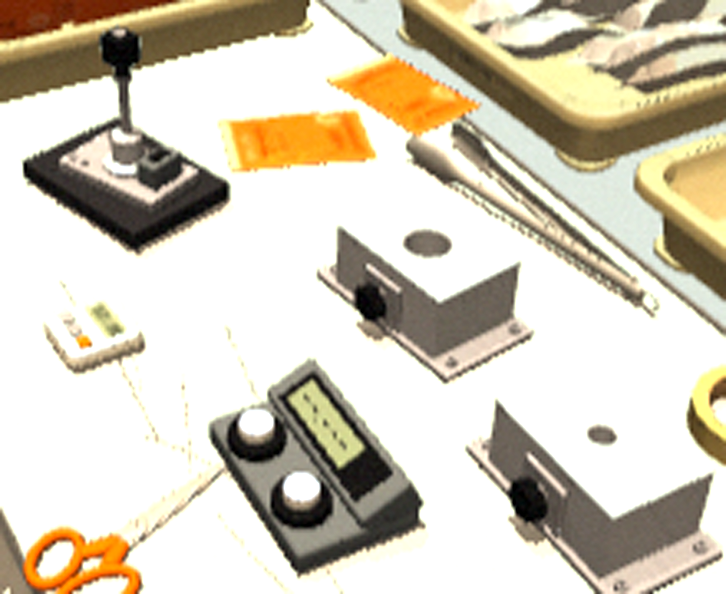

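The crops give these points:
- **Gauge base corners (c1):** (412,112), (503,262), (225,432) and (137,270). The sender housing is at the right and the grip top at (212,203).
- **Narrow mouth (c2):** (337,113). Keys are at (122,517) and (250,507).
- **Side crop (c3):** keys at (257,422) and (300,486), narrow mouth at (602,435), grip at (121,48).

```bash
cat > h.py <<'E'
import numpy as np, pickle
T=pickle.load(open("pics/top0.pkl","rb")); S=pickle.load(open("pics/side0.pkl","rb"))
def ray(f,uv):
    R,t=f["view"][:3,:3],f["view"][:3,3]
    d=R.T@np.linalg.solve(f["mtx"],[*uv,1]); return -R.T@t,d/np.linalg.norm(d)
def atz(f,uv,z):
    o,d=ray(f,uv); return o+d*(z-o[2])/d[2]
def tri(a,b):
    A=np.zeros((3,3));v=np.zeros(3);L=[ray(T,a),ray(S,b)]
    for o,d in L:
        P=np.eye(3)-np.outer(d,d);A+=P;v+=P@o
    x=np.linalg.solve(A,v); return x,[np.linalg.norm((np.eye(3)-np.outer(d,d))@(x-o)) for o,d in L][0]
def un(uv,x0,y0,k): return ((uv[0]+.5)/k-.5+x0,(uv[1]+.5)/k-.5+y0)
def proj(f,p):
    c=f["view"][:3,:3]@np.array(p)+f["view"][:3,3]; q=f["mtx"]@c; return q[:2]/q[2]
c1=lambda *u:un(u,170,175,7)
c2=lambda *u:un(u,335,110,4.9)
c3=lambda *u:un(u,240,130,3.3)
E
python3 - <<'E'
from h import *
np.set_printoptions(precision=4,suppress=True)
B=np.array([atz(T,c1(*p),.04) for p in[(412,112),(503,262),(225,430),(137,270)]])
print("base top",B,"c",B.mean(0),[np.linalg.norm(B[i]-B[i-1]) for i in range(4)])
P=np.array([atz(T,c1(*p),.026) for p in[(447,58),(572,333),(155,510),(40,230)]])
print("plate",P,P.mean(0),[np.linalg.norm(P[i]-P[i-1]) for i in range(4)])
print("grip top white", *tri(c1(212,203),c3(121,34)))
K=np.array([atz(T,c2(*p),.07) for p in[(205,55),(440,25),(470,180),(230,208)]])
print("block",K,K.mean(0),[np.linalg.norm(K[i]-K[i-1]) for i in range(4)])
print("mouth",atz(T,c2(337,113),.07),atz(S,c3(602,435),.07),tri(c2(337,113),c3(602,435)))
print("zero",tri(c2(122,515),c3(257,422)),"hold",tri(c2(250,505),c3(300,486)))
for z in(.03,.035,.04):
  a,b=atz(T,c2(122,515),z),atz(T,c2(250,505),z);print(z,a,b,np.linalg.norm(a-b),np.degrees(np.arctan2(*(a-b)[:2])))
for n,e in(("long",B[3]-B[0]+B[2]-B[1]),("plate",P[3]-P[0]+P[2]-P[1]),("blk",K[0]-K[1]+K[3]-K[2])):print(n,np.degrees(np.arctan2(e[1],e[0])))
E
```

```text
base top [[0.5363 0.2721 0.04  ]
 [0.4746 0.243  0.04  ]
 [0.4249 0.3511 0.04  ]
 [0.4891 0.3797 0.04  ]] c [0.4812 0.3115 0.04  ] [np.float64(0.11748326186801053), np.float64(0.06829399794612626), np.float64(0.1189459936315027), np.float64(0.07024805879644234)]
plate [[0.5592 0.2596 0.026 ]
 [0.4467 0.2218 0.026 ]
 [0.4003 0.3829 0.026 ]
 [0.5119 0.4194 0.026 ]] [0.4795 0.3209 0.026 ] [np.float64(0.16669211469619144), np.float64(0.11864880567312147), np.float64(0.1675661189991589), np.float64(0.11748928032112123)]
grip top white [0.4835 0.3139 0.177 ] 0.0019227720176617589
block [[ 0.6688 -0.1425  0.07  ]
 [ 0.6694 -0.2727  0.07  ]
 [ 0.58   -0.2728  0.07  ]
 [ 0.581  -0.1422  0.07  ]] [ 0.6248 -0.2076  0.07  ] [np.float64(0.08774525350310661), np.float64(0.13021908425936743), np.float64(0.08944541224603586), np.float64(0.13057672859419434)]
mouth [ 0.6266 -0.2083  0.07  ] [ 0.6273 -0.2112  0.07  ] (array([ 0.6283, -0.2093,  0.0675]), np.float64(0.0008649381288804505))
zero (array([ 0.4276, -0.0631,  0.0453]), np.float64(0.0004945602282151284)) hold (array([ 0.4253, -0.1322,  0.043 ]), np.float64(0.0012539786562953837))
0.03 [ 0.4293 -0.0647  0.03  ] [ 0.4258 -0.1341  0.03  ] 0.06946111824319595 2.8258190350080143
0.035 [ 0.4286 -0.0641  0.035 ] [ 0.4252 -0.1332  0.035 ] 0.0691478470707265 2.825819035007992
0.04 [ 0.4279 -0.0636  0.04  ] [ 0.4245 -0.1323  0.04  ] 0.06883457589825705 2.8258190350080175
long 114.200750015615
plate 106.26946552558825
blk 89.91875097914111
```

The measured sizes match (base 118x69, plate 167x118, block 130x89). Next is pushing the rod with shut fingers and pressing zero.

```bash
cat > r.py <<'E'
from bench import env, kinematics, monitor, eyes, job
import numpy as np, cv2
from scipy.spatial.transform import Rotation as Ro
def q(yaw,flip=1):   # tool down, jaws along gauge y for gauge yaw (deg)
    a=np.radians(yaw); z=flip*np.array([-np.sin(a),np.cos(a),0]); x=np.array([0,0,-1.])
    return Ro.from_matrix(np.c_[x,np.cross(z,x),z]).as_quat()
def st(t=""):
    s=monitor.sense(); print(t,"t=%.2f"%s["clock"],np.round(s["position"],4),"F",np.round(s["contact_force"],2),"gap %.3f"%s["finger_gap"]); return s
G=np.array([.482,.312]); M=np.array([.6265,-.208]); ZK=np.array([.4277,-.062]); HK=np.array([.4248,-.1335])
E
python3 - <<'E'
from r import *
for f in(1,-1):
  for p,y in((G,24.2),(M,0),(ZK,0)): print(f,p,np.round(kinematics.ik([*p,.25],q(y,f)),2))
f=min((1,-1),key=lambda f:abs(kinematics.ik([*G,.25],q(24.2,f))[5]))
print(f)
env.close_gripper(30)
env.reach([*G,.215],q(24.2,f)); st("above")
h=env.movel([*G,.198],velocity=.08)
h=env.movel([*G,.160],velocity=.02,guard=6); st(f"push {h}")
env.hold(.3); st()
E
```

```text
1 [0.482 0.312] [ 0.37  0.41  1.31 -0.    1.42 -1.62]
1 [ 0.6265 -0.208 ] [-0.5   0.62  0.99 -0.    1.53 -2.07]
1 [ 0.4277 -0.062 ] [-0.42  0.09  1.72 -0.    1.33 -1.99]
-1 [0.482 0.312] [ 0.37  0.41  1.31 -0.    1.42  1.52]
-1 [ 0.6265 -0.208 ] [-0.5   0.62  0.99 -0.    1.53  1.07]
-1 [ 0.4277 -0.062 ] [-0.42  0.09  1.72 -0.    1.33  1.15]
-1
above t=2.40 [0.4816 0.3125 0.2151] F [-0.65  0.08 -0.43] gap 0.004
push True t=4.17 [0.4821 0.312  0.167 ] F [-1.13 -0.38  5.47] gap 0.001
 t=4.47 [0.4821 0.3121 0.1673] F [-0.74 -0.53  5.49] gap 0.006
```

It bottomed at z = 0.167, which is the flush grip top of 0.169 less about 2 mm of spring sink. Now the zero key.

```bash
python3 - <<'E'
from r import *
env.movel([*G,.21],velocity=.15)
env.reach([*ZK,.075],q(0,-1)); st("above key")
h=env.movel([*ZK,.025],velocity=.025,guard=6.5); st(f"key {h}")
env.hold(.2)
env.movel([*ZK,.1],velocity=.12); st()
f=eyes.grab_frame("side"); im=f["frame"][:,:,::-1]
t=eyes.grab_frame("top")["frame"][:,:,::-1]
b=cv2.resize(im[220:320,290:390],None,fx=4,fy=4,interpolation=cv2.INTER_CUBIC)
a=cv2.resize(im[130:230,230:330],None,fx=4,fy=4,interpolation=cv2.INTER_CUBIC)
cv2.imwrite("pics/z1.png",np.hstack([a,b]))
E
```

```text
above key t=6.40 [ 0.4282 -0.0616  0.0752] F [ 0.04 -0.2   0.35] gap 0.002
key True t=7.70 [ 0.4277 -0.062   0.041 ] F [-2.47  1.1   9.04] gap 0.003
 t=8.54 [ 0.4273 -0.0619  0.0993] F [-0.84  0.36 -0.55] gap -0.006
```

View pics/z1.png

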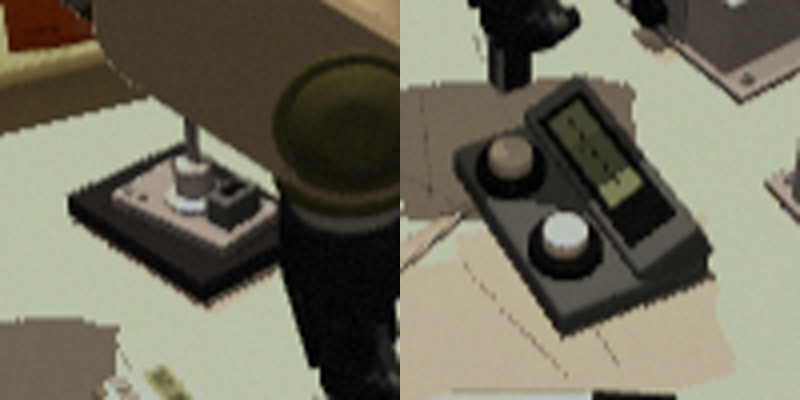

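```bash
python3 - <<'E'
from r import *
im=eyes.grab_frame("side")["frame"][:,:,::-1]
env.reach([.44,.25,.24],q(24.2,-1))
im=eyes.grab_frame("side")["frame"][:,:,::-1]
env.release()
env.reach([*G,.215],q(24.2,-1))
env.movel([*G,.133],velocity=.1); st("at grip")
env.close_gripper(45); s=st("closed")
env.movel([*G,.150],velocity=.04); st("up17")
env.movel([*G,.185],velocity=.05); st("up52")
env.movel([*G,.275],velocity=.15); st("up")
b=cv2.resize(im[220:320,290:390],None,fx=5,fy=5,interpolation=cv2.INTER_CUBIC)
s2=eyes.grab_frame("side")["frame"][:,:,::-1]
a=cv2.resize(s2[60:220,200:360],(500,500),interpolation=cv2.INTER_CUBIC)
cv2.imwrite("pics/g1.png",cv2.convertScaleAbs(np.hstack([a,b])[:,:],alpha=1.5)[:, :1000])
cv2.imwrite("pics/g1.png",cv2.resize(cv2.imread("pics/g1.png"),(800,400)))
E
```

```text
at grip t=12.20 [0.4823 0.3121 0.1338] F [ 0.58 -0.5  -0.34] gap 0.998
closed t=12.75 [0.4823 0.3117 0.1333] F [ 1.08 -2.79  2.13] gap 0.344
up17 t=13.32 [0.482  0.3121 0.1506] F [-0.99 -1.58  1.28] gap 0.346
up52 t=14.18 [0.4818 0.3119 0.1846] F [ 0.58 -0.05 -5.92] gap 0.343
up t=14.93 [0.4816 0.3119 0.2738] F [ 0.06 -0.53 -6.62] gap 0.344
```

View pics/g1.png

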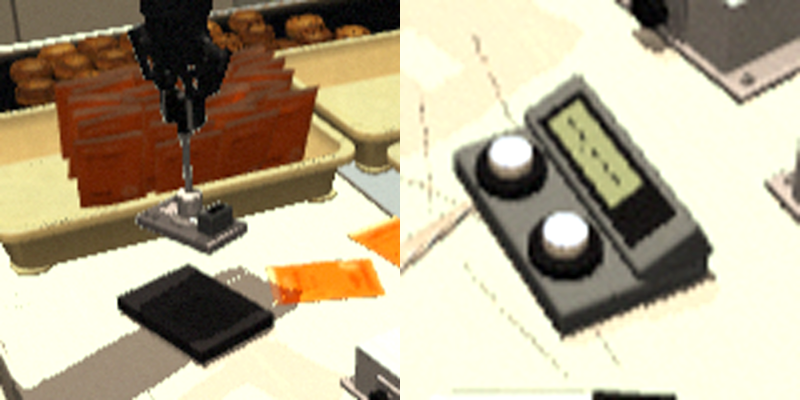

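The gauge hangs level in the grip and the gap of 29 mm fits the 30 mm faces. Next I hover over the narrow block and check alignment.

```bash
python3 - <<'E'
from r import *
import pickle
env.reach([*M,.275],q(0,-1))
env.movel([*M,.225],velocity=.1); env.hold(.3); st("hover")
o=[]
for n,(x,y,w,h) in(("top",(350,75,115,100)),("side",(360,170,115,130))):
    f=eyes.grab_frame(n); pickle.dump(f,open(f"pics/{n}1.pkl","wb"))
    cv2.imwrite(f"pics/{n}h.png",f["frame"][:,:,::-1])
    o.append(cv2.resize(cv2.convertScaleAbs(f["frame"][y:y+h,x:x+w,::-1],alpha=1.4),(400,int(h*400/w)),interpolation=cv2.INTER_CUBIC))
H=max(a.shape[0] for a in o)
cv2.imwrite("pics/h1.png",np.hstack([cv2.copyMakeBorder(a,0,H-a.shape[0],0,0,cv2.BORDER_CONSTANT) for a in o]))
E
```

```text
hover t=17.88 [ 0.6266 -0.2081  0.2254] F [ 0.91  0.63 -6.46] gap 0.345
```

View pics/h1.png

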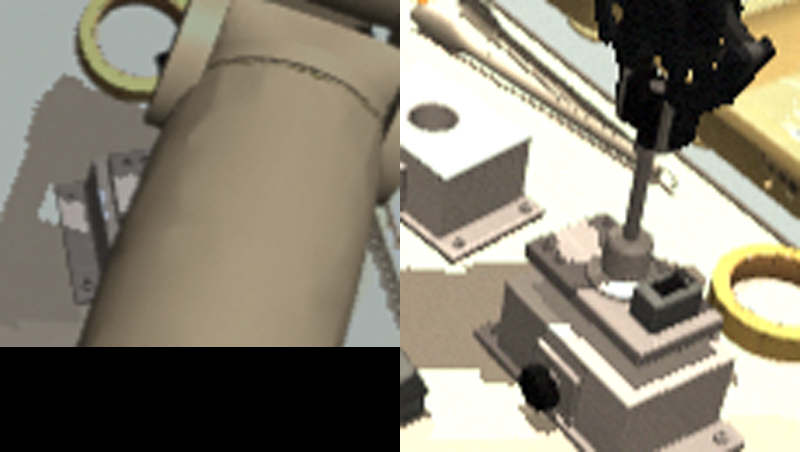

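The side view (right half) shows the base over the block: top corners at crop (126,243) left, (238,357) front and (322,315) right. The arm hides the top view. I'll compute the base's position.

```bash
python3 - <<'E'
from h import *
np.set_printoptions(precision=4,suppress=True)
c=lambda *u:un(u,360,170,400/115)
for z in(.105,.107,.109):
  L,F,R=[atz(S,c(*p),z) for p in((126,243),(238,355),(322,315))]
  e=L-F; print(z,"centre",(L+R)/2,"|LF|,|FR|",np.linalg.norm(L-F),np.linalg.norm(R-F),"yaw",np.degrees(np.arctan2(-e[0],e[1])))
L,R=[atz(S,c(*p),.07) for p in((105,280),(333,362))]
print("block",(L+R)/2,L,R)
print("pred sleeve top ctr", [ (proj(S,[.6265,-.208,z])-[360,170])*400/115 for z in(.143,.18)])
E
```

```text
0.105 centre [ 0.6271 -0.2077  0.105 ] |LF|,|FR| 0.11759722744572708 0.07078975045733207 yaw -0.1783106701250076
0.107 centre [ 0.6255 -0.2092  0.107 ] |LF|,|FR| 0.11723554467293729 0.07057202905533443 yaw -0.1783106701249276
0.109 centre [ 0.6238 -0.2108  0.109 ] |LF|,|FR| 0.11687386190014738 0.07035430765333699 yaw -0.17831067012501056
block [ 0.6261 -0.2109  0.07  ] [ 0.5829 -0.1444  0.07  ] [ 0.6693 -0.2773  0.07  ]
pred sleeve top ctr [array([228.1558, 233.8674]), array([236.9936, 189.5169])]
```

Within each camera, both views suggest shifting about (+0.8,-1.2) mm. I'll set it down there and look.

```bash
sed -i 's/M=np.array(\[.6265,-.208\])/M=np.array([.6273,-.2092])/' r.py; python3 - <<'E'
from r import *
import pickle
env.movel([*M,.209],velocity=.05); env.hold(.2); st("pre")
h=env.movel([*M,.192],velocity=.012,guard=2); s=st(f"touch {h}")
z=s["position"][2]-.004
env.movel([*M,z],velocity=.02); st("slack")
env.release(); st("rel")
env.movel([*M,.29],velocity=.15)
env.reach([.45,.05,.33],q(0,-1)); st("away")
o=[]
for n,(x,y,w,h) in(("top",(360,80,90,90)),("side",(370,170,115,130))):
    f=eyes.grab_frame(n); pickle.dump(f,open(f"pics/{n}2.pkl","wb"))
    o.append(cv2.resize(cv2.convertScaleAbs(f["frame"][y:y+h,x:x+w,::-1],alpha=1.5),(400,int(h*400/w)),interpolation=cv2.INTER_CUBIC))
H=max(a.shape[0] for a in o)
cv2.imwrite("pics/p1.png",np.hstack([cv2.copyMakeBorder(a,0,H-a.shape[0],0,0,cv2.BORDER_CONSTANT) for a in o]))
E
```

```text
pre t=18.65 [ 0.6274 -0.2092  0.2093] F [-0.02 -0.12 -6.8 ] gap 0.341
touch True t=19.36 [ 0.6272 -0.2094  0.202 ] F [ 0.48 -2.57  0.82] gap 0.341
slack t=19.64 [ 0.6274 -0.2095  0.198 ] F [-0.12 -2.73  0.67] gap 0.343
rel t=20.23 [ 0.6273 -0.2091  0.198 ] F [ 0.56 -1.23  0.15] gap 1.001
away t=22.20 [0.4506 0.0494 0.3297] F [ 0.14 -0.43 -1.12] gap 1.003
```

View pics/p1.png

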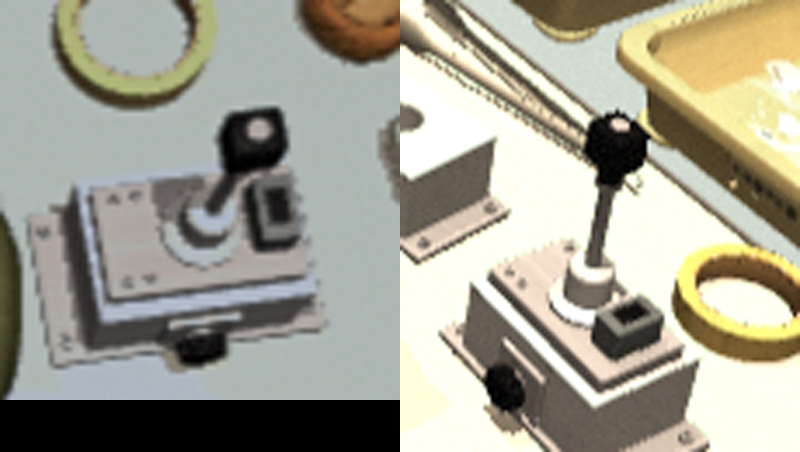

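It touched down at 0.202 as predicted. In the top view, the base corners are at about (92,188), (112,298), (307,276) and the block corners at (77,185), (105,322), (316,295). I'll enlarge to verify centring.

```bash
python3 - <<'E'
import pickle,cv2,numpy as np
f=pickle.load(open("pics/top2.pkl","rb"))["frame"][:,:,::-1];g=pickle.load(open("pics/side2.pkl","rb"))["frame"][:,:,::-1]
c=lambda im,x,y,w,h,k:cv2.resize(cv2.convertScaleAbs(im[y:y+h,x:x+w],alpha=1.4),None,fx=k,fy=k,interpolation=cv2.INTER_CUBIC)
cv2.imwrite("pics/p2.png",np.hstack([c(f,372,112,65,50,6)[:300],c(g,388,235,65,50,6)[:300]]))
E
```

```text
(no output)
```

View pics/p2.png

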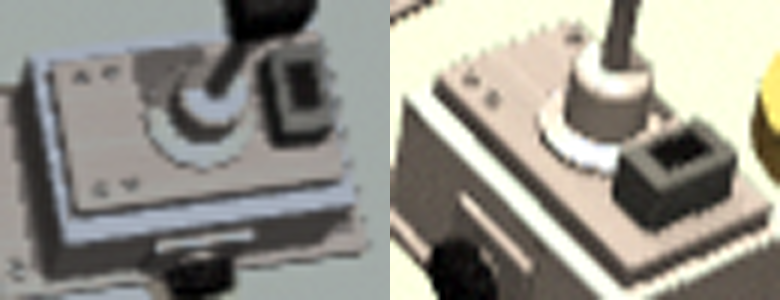

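In the 6x crop, the block corners are at (25,55), (63,243), (355,210) and the base top corners at (50,60), (78,206), (341,180).

```bash
python3 - <<'E'
from h import *
np.set_printoptions(precision=4,suppress=True)
c=lambda *u:un(u,372,112,6)
for n,z,P in(("block",.07,((25,55),(63,243),(355,210))),("base",.084,((50,60),(78,206),(341,180)))):
  A,B,C=[atz(T,c(*p),z) for p in P]
  print(n,(A+C)/2,np.linalg.norm(A-B),np.linalg.norm(B-C),"yaw",np.degrees(np.arctan2(-(B-C)[0],(B-C)[1])))
c=lambda *u:un(u,388,235,6)   # side: left/front/right base top
A,B=[atz(S,c(*p),.084) for p in((437-390,90),(628-390,268))]; print("side base L,F",A,B,"mid",(A+B)/2)
A,B=[atz(S,c(*p),.07) for p in((405-390,97),(612-390,300))]; print("side block edge",A,B)
E
```

```text
block [ 0.6242 -0.207   0.07  ] 0.08851365378747979 0.12965611744932254 yaw -0.6681644271741204
base [ 0.6249 -0.2069  0.084 ] 0.06790099052896384 0.11532911603391685 yaw -1.4837801187673156
side base L,F [ 0.5858 -0.1607  0.084 ] [ 0.5914 -0.2702  0.084 ] mid [ 0.5886 -0.2155  0.084 ]
side block edge [ 0.5822 -0.1465  0.07  ] [ 0.5863 -0.2706  0.07  ]
```

```bash
python3 - <<'E'
from h import *
import cv2
np.set_printoptions(precision=4,suppress=True)
# overlay model outlines (block centred at camera-specific fit, base centred on it) on both views
o=[]
for n,C,(x,y,w,h) in(("top",(.6242,-.207),(365,105,80,70)),("side",(.6263,-.2105),(380,225,80,70))):
  f=pickle.load(open(f"pics/{n}2.pkl","rb")); im=cv2.convertScaleAbs(f["frame"][y:y+h,x:x+w,::-1],alpha=1.4); k=5
  im=cv2.resize(im,None,fx=k,fy=k,interpolation=cv2.INTER_CUBIC)
  for hx,hy,z,col in((.045,.065,.07,(0,0,255)),(.035,.06,.084,(0,200,0)),(.035,.06,.07,(255,0,0))):
    P=[((proj(f,[C[0]+a*hx,C[1]+b*hy,z])-[x,y]+.5)*k-.5).round().astype(int) for a,b in((-1,-1),(-1,1),(1,1),(1,-1))]
    cv2.polylines(im,[np.array(P)],True,col,1)
  o.append(im)
cv2.imwrite("pics/p3.png",np.hstack(o))
E
```

```text
(no output)
```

View pics/p3.png

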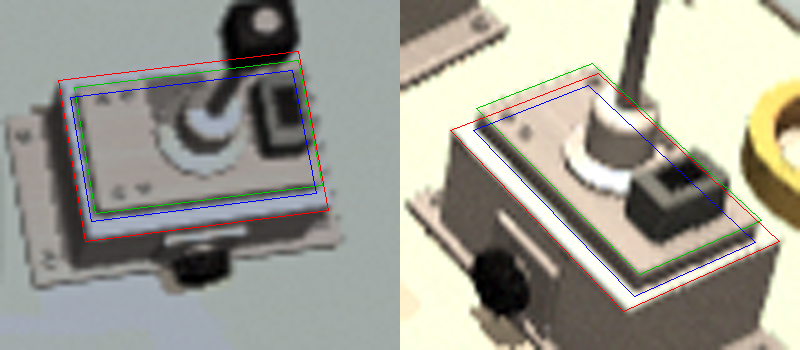

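The overlay of a centred base (green) agrees with the picture to about 1 mm in both views, with yaw within about 1°. It's well centred, so now I push the rod to the bottom with shut fingers.

```bash
python3 - <<'E'
from r import *
env.close_gripper(30)
env.reach([*M,.262],q(0,-1))
env.movel([*M,.242],velocity=.08); env.hold(.2); st("above")
h=env.movel([*M,.160],velocity=.02,guard=6); s=st(f"bottom {h}")
env.hold(1.3); s=st("held")
print("depth est mm (minus sink):",1e3*(.07+.143-s["position"][2]))
env.movel([*M,.27],velocity=.15); st("off")
E
```

```text
above t=24.89 [ 0.6274 -0.2092  0.2426] F [-0.89 -0.13 -0.38] gap -0.000
bottom True t=27.57 [ 0.6274 -0.2093  0.182 ] F [-0.23  1.11  4.52] gap -0.001
held t=28.88 [ 0.6274 -0.2092  0.1823] F [-0.75  1.14  5.39] gap -0.002
depth est mm (minus sink): 30.668504801156626
off t=29.62 [ 0.627  -0.2091  0.2686] F [-0.4   0.66 -0.21] gap -0.005
```

Bottomed about 29 mm below the mouth (after 2 mm sink), within the 20 to 44 mm range. Now the hold key, watching the travel.

```bash
python3 - <<'E'
from r import *
env.reach([*HK,.09],q(0,-1)); env.movel([*HK,.06],velocity=.08); env.hold(.1); st("above")
h=env.movel([*HK,.025],velocity=.015,guard=1.5); st(f"contact {h}")
h=env.movel([*HK,.025],velocity=.02,guard=6); st(f"full {h}")
env.hold(.2); st("held")
env.movel([*HK,.1],velocity=.12)
env.reach([.35,.2,.33],q(0,-1)); env.hold(.3); st("away")
o=[]
for n,(x,y,w,h) in(("top",(320,80,130,150)),("side",(280,150,200,150))):
    f=eyes.grab_frame(n)
    o.append(cv2.resize(cv2.convertScaleAbs(f["frame"][y:y+h,x:x+w,::-1],alpha=1.5),None,fx=400/150*.9,fy=400/150*.9,interpolation=cv2.INTER_CUBIC))
cv2.imwrite("pics/e1.png",np.hstack(o))
E
```

```text
above t=31.33 [ 0.4252 -0.1337  0.0605] F [-0.02  0.41  0.01] gap -0.002
contact True t=32.48 [ 0.4247 -0.1335  0.0455] F [1.26 0.28 2.01] gap -0.001
full True t=32.94 [ 0.4248 -0.1335  0.041 ] F [-1.51  0.31  6.97] gap 0.005
held t=33.14 [ 0.4248 -0.1335  0.041 ] F [-1.58  1.83  7.76] gap 0.005
away t=35.61 [0.3502 0.1997 0.3298] F [-0.09 -0.16  0.07] gap -0.000
```

View pics/e1.png

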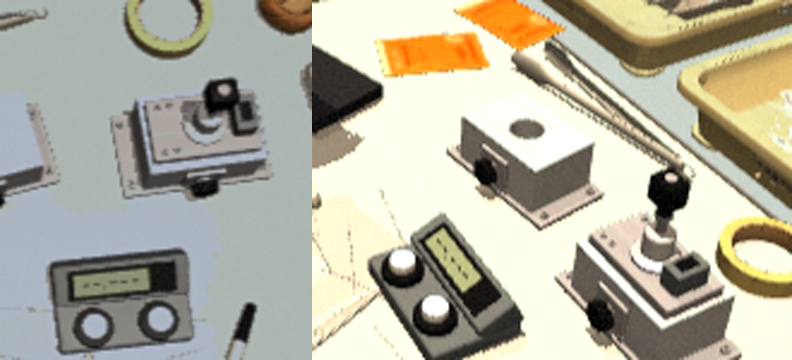

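The hold key reached its stop at z = 0.041, the same height as the zero key. The gauge stands on the narrow block with its rod down and the arm is clear.

```bash
python3 -c "
from bench import job
print(job.hand_in())"
```

```text
the job is handed in; nothing more can be done
None
```

The job is done and handed in at about 36 s of the 72 s allowed; no verdict was reported.

- **Zero:** I pushed the rod onto the granite plate with shut fingers at about 5.5 N. It stopped where a flush rod should. I then pressed the zero key to its stop, at about 9 N.
- **Placing:** I carried the gauge by its grip and set it on the narrow-bored block, stopping when the touch changed the force by 2 N. Checked in both camera views, the base is within about 1–2 mm of centre and turned by about 1°.
- **Measuring:** I pushed the rod until it bottomed, about 29 mm deep by my estimate, and held it at about 5 N for 1.3 s. I then let go and pressed the hold key, which stopped at the same height as the zero key.
- **Last picture:** the gauge stands on the narrow block with its rod down, the arm is clear, and the wide block looks undisturbed. I never moved near the loose things, but did not check each of them.

Some checks were not clean:
- **Display:** it showed only dashes throughout, so I judged both key presses from force and travel alone.
- **Cameras:** the two cameras disagreed by 2–3 mm in y, so I compared positions within each camera separately. One edge reading in the side view first looked off-centre by several mm; the overlay showed that it was a misread corner.

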